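# Close and latch the two-part candle mould

### The job

Get the candle mould ready for pouring: slide its far half up against the near half's seal, drop the latch claw's cross pin into the keeper and pull it back under the keeper's lip, then swing the lever down over centre until it lies fully home and the halves are drawn tight. Work by feel with light forces: do not jam the pin down on the keeper or shove the mould hard, and leave the other things on the table where they lie.

Things in the scene. Friction and masses are not known exactly. Their poses are not given: they have to be found in the camera images.
- mould_base: Plywood board 210 x 320 x 12 mm (x, y, z) fixed to the table, with the near half of an aluminium candle mould screwed on it (x -66 to 0, y -95 to 95, z 12 to 82 mm). Origin: centre of the board's underside; x points from the near half to the far half, y along the parting line, z up. The far half slides along x on two guide pillars.
- fixed_face (a point): Middle of the top edge of the near half's parting face (0, 0, 82 mm from the board's origin), axes as the board's. A springy rubber seal stands 6 mm proud of that face (5 N per mm when squeezed). Both halves have round open cavities (radius 23 mm, centred on the parting line at y = +-58 mm); the latch lies on top between them, at y = 0.
- loose_half (a joint): The far half of the mould, aluminium, 54 x 190 x 70 mm, which slides on two guide pillars along the board's x. The value is the gap between the halves in m: 0.018 to 0.032 at the start, 0.006 when it just touches the seal, about 0.002 when latched. It drags with about 4 N and stays where left. The keeper is on its top.
- loose_face (a point): Middle of the top edge of the far half's parting face. Its x in the frame of fixed_face is the gap between the halves.
- loose_back (a point): Middle of the top edge of the far half's far face, 54 mm behind loose_face. That face is plain, 70 mm high and upright.
- keeper (a point): Seat of the claw's pin against the keeper wall: 20 mm behind the far half's parting face, 18 mm above its top, axes as the board's. Steel pocket 20 mm wide, open at the sides: near wall 4 mm thick (its far side at x -2.5), lip on it from x -7 to 2.5, 22 to 25 mm above the top; rear guard from x 9.7 to 13.7, 24 mm high. The pin enters between lip and guard (7.2 mm) and sits under the lip.
- latch_pivot (a point): Centre of the lever's hinge pin on the near half, 26 mm nearer than the parting face and 18 mm above the mould's top; the hinge axis is the board's y.
- latch_lever (a joint): Lever angle, rad: 0 = home, flat, pointing to the board's -x; 1.571 = upright, its open stop. Stays where left (friction 0.05 N m). 15 mm wide; black grip 18 mm wide, 10 mm thick, 25 to 67 mm from the hinge. The claw hangs on it 21 mm from the hinge, 12 degrees below its middle line: dead centre is 0.21 rad; below that the seal's pull (about 20 N in the claw) draws it home.
- lever_grip (a point): Point on the lever's upper face, 55 mm from the hinge axis (5.5 mm off the lever's middle line). This face looks up with the lever home and to the board's +x with the lever upright; z points out of it, x towards the hinge. Pushing here takes up to about 8 N until over centre.
- latch_claw (a joint): Angle of the claw relative to the lever, rad; grows as the pin rises. The claw's elevation (from its hinge on the lever to its pin, above the board's +x) is latch_claw - latch_lever + 0.064. Stays where left (friction 0.015 N m).
- claw_pin (a point): Middle of the claw's cross pin (5 mm thick, along the board's y). Two steel side links, 26 mm apart inside, run 68.7 mm from the claw's hinge to it; its round heads (8 mm across, 40 mm overall) can be pinched end to end from above. Pulling it forward raises the lever (2 to 5 N); it reaches the keeper only when the halves are near the seal.
- pencil: Pencil, 185 mm long, on the board beside the mould (bystander).
- pen: Marker pen, 135 mm long, on the board at the other side (bystander).
- pliers: Pliers, 173 mm long, on the table (bystander).
- black_tape: Roll of black tape, 72 mm across, 20 mm high (bystander).

How it is judged:
By the outcome, as a careful person would: the job done as asked, in the order asked, and still so for the second after the job is handed in, with the robot touching nothing.
It also fails if it takes over 66 s, if anything falls off the work surface, if the arm or the gripper's body presses on something with over 40 N, if the wrist force passes 120 N, or if a joint passes its speed limit or range.

### The arm

A 7-joint arm with a two-finger parallel gripper is mounted at the origin on a cart in front of the work surface, level with it; the furniture and walls round the work are solid. World frame = base frame: x ahead of the robot, y to its left, z up, the work surface at z = 0. Lengths are in m, angles in rad, forces in N, time in s.
With the tool pointing down it reaches from about 0.4 to 0.75 m from the base axis. Payload 19.5 kg.
Tool frame: the origin (TCP) lies on the centre line of the jaws, within the pads' length; the fingertips stand 19 mm ahead of it and the grasp point (between the pads) is the TCP (r.tip_extent is the distance from the TCP to the fingertips, in m); z points along the fingers, y is the line along which they close (so a half turn about z gives the same grasp; the last joint's range is limited). The gripper opens to 85 mm and grips with 20 to 120 N. Pads are 22 mm wide; open, the fingers measure 114 mm over their backs; the gripper's body (76 mm by 85 mm) begins 54 mm behind the grasp point. The pads swing forward as they close: fully open they stand 13 mm farther back than shut.
Start: joints at [-1.177, 0.707, -0.028, 1.485, 0.022, 0.951, -0.075], TCP at [0.243, 0.521, 0.25] pointing down, gripper open.
Joint ranges: [-2.71, 2.71], [-0.32, 2.16], [-1.57, 1.52], [0, 2.45], [-1.46, 4.6], [0, 2.02], [-2.83, 2.83]. Speed limits (rad/s): [1.89, 1.89, 2.57, 2.57, 3.01, 3.01, 3.01].

### API

Orientations are given as a unit quaternion [x, y, z, w].
In Python, from station import sensors, eyes, r gives the robot as it stands.
- The arm moves only by the tool step_arm, never from a script. Its argument "deltas" is a list of rows, each a list of 7 numbers: the shift along the tool's x, y, z as a fraction of full scale, then the turn, a rotation vector about the tool's x, y, z as a fraction of full scale, then the opening, from -1 (shut) to 1 (fully open). In form: [[x, y, z, ax, ay, az, hand], ...]. A call has 1 to 5 rows; each row shifts and turns the commanded pose from where the row before left it, along the tool's axes as they then stand; what a row does not reach is not made up. Full scale, the value 1, is 200 mm for a shift and 2 pi rad for a turn. A row lasts 1/12 s, in which the tool goes at most 41.7 mm and 7.16 degrees, less where a joint would pass 70% of its speed; a pose out of reach is approached as far as the arm can. A call with a number of a shift or a turn outside -1 to 1 is refused whole. A call with a gripper value outside its range is refused whole. The fingers move at their own pace and stop on an object; "squeeze" is the grip in N (left out, the last holds). Time passes only in rows, so rows that do not move let the fingers close. It gives the time, the measured TCP pose, the force, the opening and the grip force at its end, in the units of the state.
- sensors.get_state(): the state, without advancing time (a new reading comes with each control period).
- eyes.capture(name): name is "scene" or "side" or "wrist"; returns the picture (384x512x3 uint8, red, green, blue); there is no depth.
- eyes.camera_params(name): a dict with "fovy" (degrees; the focal length in pixels is half the picture's height over the tangent of half this angle, whatever the lens; pixels are square), "cx", "cy" (the principal point, pixels), "xyz" and "orientation" of the camera in the world; the wrist camera has in their place "mount" (4x4, takes a point from camera to tool coordinates, whose origin is the TCP and whose axes are the flange's). Camera axes: x right, y up, looking along -z (the intrinsics and any distortion apply to the point x, -y, -z); pixel columns grow to the right and rows downward; lengths in m; the calibration is good to about 2 mm. A picture is of the moment at which its call begins: read the wrist's pose just before it. camera_params takes no time and is no camera call.
- r.sign_off(): hands the job in; it is judged then, once.
The state is a dict: "time_s": time; "q": joint angles; "joint_velocities": joint speeds; "tau": joint torques, N m; "eef_pos": TCP position; "ee_rot": TCP orientation; "ft_force": force on the tool from outside, world axes, zero at the start; "moment": the same for the moment, N m; "gripper_width": opening from 0.0 (shut) to 1.0 (fully open); "finger_force": force on a finger pad.
Only numpy, scipy, OpenCV 4.12 (cv2) and the standard library are available. Lean on these libraries where they do the work, as an engineer would, in place of code of your own. Each camera call takes 0.05 s, during which the arm holds its last target. There are 200 camera calls.

## Working session

There is one attempt and no reset: what is moved stays moved. The work goes in short steps, Python scripts to look and compute and a tool call to move; the robot and the scene stay as the last step left them, time stands still between calls to the robot, and variables do not carry over. Pictures are saved under pics/ and viewed, at most 10 in all, crops included, and the job is handed in when it is done.

Besides the shell and the picture viewer there is one more tool, called after "Emit:" as name(argument=value, ...), one argument or row to a line, values as JSON. step_arm: Moves the arm, as the interface text tells. Shift numbers are shares of 200 mm and turn numbers shares of 2 pi rad, none past 1 either way. Its arguments: {"type":"object","properties":{"deltas":{"type":"array"},"squeeze":{"type":"number"}},"required":["deltas"]}

```bash
ls; mkdir -p pics; python3 - <<'E'
from station import sensors, eyes, r
import cv2,numpy as np
s=sensors.get_state();print(s, r.tip_extent)
ims=[]
for n in("scene","side"):
    im=eyes.capture(n);p=eyes.camera_params(n);print(n,p)
    cv2.imwrite(f"pics/{n}0.png",im[:,:,::-1])
print(eyes.camera_params("wrist"))
E
```

```text
pics
{'time_s': 0.0, 'q': array([-1.17671403,  0.70711406, -0.02762418,  1.48499035,  0.02199202,
        0.95091616, -0.07546503]), 'joint_velocities': array([ 4.90914195e-04,  2.68979631e-03, -5.95565562e-05,  8.89771492e-04,
       -9.74042058e-04, -1.83860163e-03,  1.08131025e-03]), 'tau': array([-4.76800469e-04, -8.83210516e+01,  1.23442244e+00, -2.36169291e+01,
        1.68592884e-02,  6.44010695e-03, -8.89428691e-06]), 'eef_pos': array([0.24261055, 0.52103894, 0.24982308]), 'ee_rot': array([ 2.16153632e-01,  9.76359202e-01, -5.52242960e-04, -1.08992805e-04]), 'ft_force': array([ 0.51606217,  0.53440962, -0.38799368]), 'moment': array([-0.04676319,  0.01126805,  0.01005609]), 'finger_force': 0.0, 'gripper_width': 1.0024897291388135} 0.019
scene {'fovy': 57.591804907500865, 'cx': 258.7760974720437, 'cy': 197.93467469488712, 'xyz': array([-0.02869895, -0.14173324,  0.77717061]), 'orientation': array([ 0.31292473, -0.17285138, -0.47384038,  0.80478308])}
side {'fovy': 52.1503170259684, 'cx': 262.77225453323194, 'cy': 186.66338318158947, 'xyz': array([0.27254247, 1.02781072, 0.48267725]), 'orientation': array([-0.0809457 ,  0.54835812,  0.8254494 , -0.10669797])}
{'fovy': 66.97738392052572, 'cx': 254.34656286316087, 'cy': 194.24005162304732, 'mount': array([[ 4.59607770e-04,  9.44312086e-01,  3.29050866e-01,
         8.50255751e-02],
       [ 9.99999759e-01, -2.62515280e-04, -6.43399940e-04,
         5.87038032e-04],
       [-5.21189459e-04,  3.29051082e-01, -9.44311979e-01,
        -1.23764232e-01],
       [ 0.00000000e+00,  0.00000000e+00,  0.00000000e+00,
         1.00000000e+00]])}
```

View pics/scene0.png

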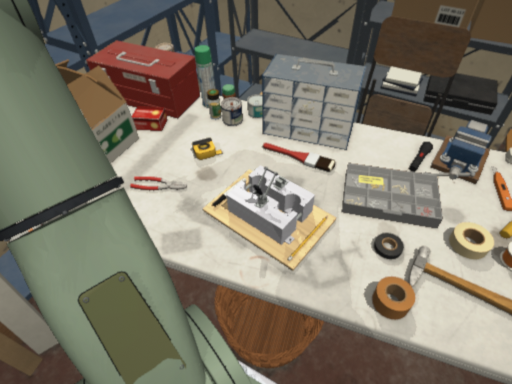

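View pics/side0.png

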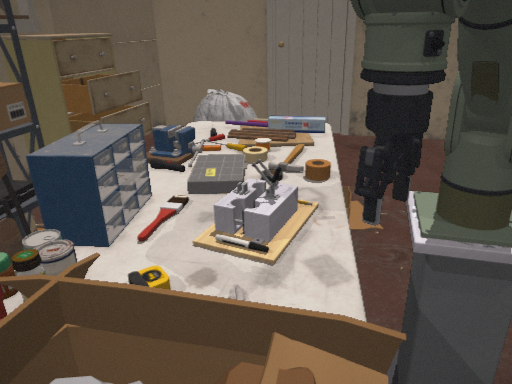

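The scene picture shows the board at about (204-335, 165-262) with the mould on it, pliers at (158,184) and tape at (389,245). The side picture shows the mould at (215-320, 170-255), with the marker pen at (240,243) on the board.

```bash
cat > h.py <<'E'
from station import sensors, eyes, r
import cv2,numpy as np
from scipy.spatial.transform import Rotation as R
def cam(n,s=None):
    p=eyes.camera_params(n);f=192/np.tan(np.radians(p["fovy"]/2))
    if n=="wrist":
        s=s or sensors.get_state();Rt=R.from_quat(s["ee_rot"]).as_matrix();M=p["mount"]
        return Rt@M[:3,:3],s["eef_pos"]+Rt@M[:3,3],f,p["cx"],p["cy"]
    return R.from_quat(p["orientation"]).as_matrix(),p["xyz"],f,p["cx"],p["cy"]
def ray(c,u,v):
    Rm,o,f,cx,cy=c;d=Rm@np.array([(u-cx)/f,-(v-cy)/f,-1]);return o,d/np.linalg.norm(d)
def onz(c,u,v,z):
    o,d=ray(c,u,v);return o+d*(z-o[2])/d[2]
def proj(c,P):
    Rm,o,f,cx,cy=c;q=Rm.T@(np.asarray(P)-o);return cx-f*q[0]/q[2],cy+f*q[1]/q[2]
def tri(c1,p1,c2,p2):
    (a,d),(b,e)=ray(c1,*p1),ray(c2,*p2)
    t=np.linalg.lstsq(np.c_[d,-e],b-a,rcond=None)[0];x,y=a+t[0]*d,b+t[1]*e
    return (x+y)/2,np.linalg.norm(x-y)
E
python3 - <<'E'
from h import *
a=cv2.imread("pics/scene0.png");b=cv2.imread("pics/side0.png")
A=cv2.resize(a[155:270,195:345],(780,598),interpolation=cv2.INTER_CUBIC)
B=cv2.resize(b[150:262,190:336],(780,598),interpolation=cv2.INTER_CUBIC)
cv2.imwrite("pics/c1.png",A);cv2.imwrite("pics/c2.png",B)
for n,im in(("scene",a),("side",b)):
    h=cv2.cvtColor(im,cv2.COLOR_BGR2HSV);m=cv2.inRange(h,(12,70,100),(30,255,255))
    cs,_=cv2.findContours(m,0,2)
    c0=cam(n);k=np.array([proj(c0,[0,0,0])])
    cs=[c for c in cs if cv2.contourArea(c)>200]
    for c in cs:
        x,y,w,hh=cv2.boundingRect(c)
        if 190<x+w/2<345 and 160<y+hh/2<270:
            hl=cv2.convexHull(c);q=cv2.approxPolyDP(hl,4,True)[:,0]
            print(n,[(tuple(p),onz(c0,*p,0.012).round(3)[:2]) for p in q.tolist()])
E
```

```text
scene [((248, 170), array([0.649, 0.296])), ((335, 217), array([ 0.601, -0.015])), ((293, 269), array([0.396, 0.016])), ((203, 209), array([0.448, 0.328]))]
side [((317, 203), array([0.398, 0.024])), ((274, 263), array([0.444, 0.343])), ((193, 242), array([0.649, 0.304])), ((213, 224), array([0.637, 0.21 ])), ((298, 199), array([0.455, 0.01 ]))]
```

View pics/c1.png

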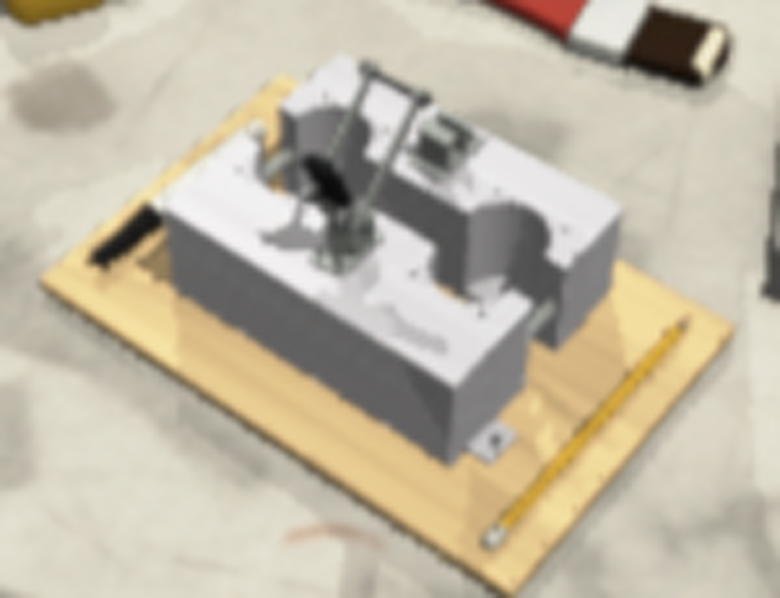

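View pics/c2.png

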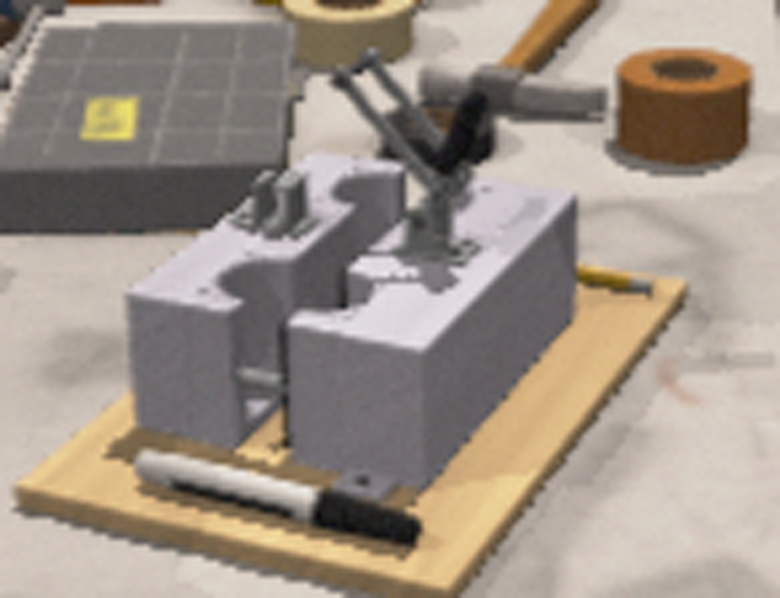

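The crops show the near half toward the robot, the far half behind it with the keeper at c1 (445,145). The lever is partly open at (325,180), the claw links rise to the pin heads at c1 (370,70) and (423,97), which are (342,77) and (372,57) in c2. Pencil is on the -y side and the pen on the +y side.

```bash
cat >> h.py <<'E'
YAW=-0.16
def B2W(p,o,yaw): return np.asarray(o)+R.from_euler('z',yaw).apply(p)
def W2B(p,o,yaw): return R.from_euler('z',-yaw).apply(np.asarray(p)-o)
E
python3 - <<'E'
from h import *
S,D=cam("scene"),cam("side")
a=lambda u,v:(195+u/5.2,155+v/5.2); b=lambda u,v:(190+u/5.342,150+v/5.34)
yaw=-0.158;o=np.array([.5235,.157,0])
for n,c,f,pts in(("scene",S,a,[(165,205),(455,385),(620,212),(345,57)]),("side",D,b,[(425,350),(578,195),(128,293),(290,322)])):
    for p in pts:
        w=onz(c,*f(*p),.082);print(n,w.round(4),W2B(w,o,yaw).round(4))
for p,q in(((370,70),(342,77)),((423,97),(372,57)),((165,205),(425,350)),((345,57),(128,293))):
    w,e=tri(S,a(*p),D,b(*q));print(w.round(4),e.round(4),W2B(w,o,yaw).round(4))
E
```

```text
scene [0.4778 0.2581 0.082 ] [-0.061   0.0927  0.082 ]
scene [0.4461 0.0734 0.082 ] [-0.0633 -0.0948  0.082 ]
scene [0.5857 0.0489 0.082 ] [ 0.0784 -0.097   0.082 ]
scene [0.6205 0.2305 0.082 ] [0.0843 0.0879 0.082 ]
side [0.4735 0.264  0.082 ] [-0.0662  0.0978  0.082 ]
side [0.4421 0.0827 0.082 ] [-0.0687 -0.0862  0.082 ]
side [0.6171 0.2404 0.082 ] [0.0793 0.0971 0.082 ]
side [0.5372 0.2517 0.082 ] [-0.0014  0.0956  0.082 ]
[0.5369 0.1692 0.1672] 0.0026 [0.0113 0.0141 0.1672]
[0.532  0.1378 0.167 ] 0.0035 [ 0.0114 -0.0177  0.167 ]
[0.4765 0.2586 0.0804] 0.004 [-0.0624  0.0929  0.0804]
[0.6218 0.2319 0.0786] 0.0028 [0.0853 0.0894 0.0786]
```

```bash
cat >> h.py <<'E'
O=np.array([.523,.157,0])
def plan(pb,tilt,n,yaw=YAW,o=None):
    o=O if o is None else o
    s=sensors.get_state();p=s["eef_pos"];Q=R.from_quat(s["ee_rot"])
    t=np.radians(tilt)
    M=np.array([[-np.cos(t),0,-np.sin(t)],[0,1,0],[np.sin(t),0,-np.cos(t)]]).T.T
    G=R.from_euler('z',yaw)*R.from_matrix(M);T=B2W(pb,o,yaw)
    rv=(Q.inv()*G).as_rotvec();dp=T-p
    st=R.from_rotvec(rv/n);q=Q
    print("per-row rot",(rv/n/2/np.pi).round(4),"deg",np.degrees(np.linalg.norm(rv)).round(1),"dist",(np.linalg.norm(dp)*1e3).round(1))
    for i in range(n):
        print((q.inv().apply(dp/n)/.2).round(3).tolist());q=q*st
def st():
    s=sensors.get_state();print(round(s["time_s"],2),"board",(W2B(s["eef_pos"],O,YAW)*1e3).round(1),"F_board",R.from_euler('z',-YAW).apply(s["ft_force"]).round(2),"w",round(s["gripper_width"],3),s["finger_force"])
E
python3 - <<'E'
from h import *
S=cam("scene")
print([onz(S,*p,.0).round(3)[:2] for p in((264,133),(350,148),(330,165),(270,148))])
plan([.125,0,.25],0,14)
E
```

```text
[array([0.853, 0.35 ]), array([0.918, 0.052]), array([0.807, 0.08 ]), array([0.79 , 0.292])]
per-row rot [-0.     -0.     -0.0031] deg 15.8 dist 557.2
[-0.189, -0.063, 0.0]
[-0.187, -0.067, 0.0]
[-0.186, -0.071, 0.0]
[-0.185, -0.074, 0.0]
[-0.183, -0.078, 0.0]
[-0.181, -0.082, 0.0]
[-0.18, -0.085, 0.0]
[-0.178, -0.089, 0.0]
[-0.176, -0.092, -0.0]
[-0.174, -0.096, -0.0]
[-0.173, -0.099, -0.0]
[-0.171, -0.103, -0.0]
[-0.169, -0.106, -0.0]
[-0.166, -0.109, -0.0]
```

Emit:
step_arm(
  deltas=[
    [-0.188, -0.065, 0, 0, 0, -0.003, -1],
    [-0.187, -0.067, 0, 0, 0, -0.003, -1],
    [-0.186, -0.071, 0, 0, 0, -0.003, -1],
    [-0.185, -0.074, 0, 0, 0, -0.003, -1],
    [-0.183, -0.078, 0, 0, 0, -0.003, -1],
  ],
  squeeze=20,
)

```text
time_s: 0.52
eef_pos: [0.3875, 0.3821, 0.2501]
ee_rot: [0.169, 0.986, -0.0, -0.0]
ft_force: [0.4, 1.6, -0.6]
gripper_width: 0.302
finger_force: 0.0
```

Emit:
step_arm(
  deltas=[
    [-0.181, -0.082, 0, 0, 0, -0.003, -1],
    [-0.18, -0.085, 0, 0, 0, -0.003, -1],
    [-0.178, -0.089, 0, 0, 0, -0.003, -1],
    [-0.176, -0.092, 0, 0, 0, -0.003, -1],
    [-0.174, -0.096, 0, 0, 0, -0.003, -1],
  ],
)

```text
time_s: 0.93
eef_pos: [0.5307, 0.244, 0.2501]
ee_rot: [0.123, 0.992, -0.0, -0.0]
ft_force: [0.6, 0.9, 0.4]
gripper_width: -0.002
finger_force: 0.0
```

```bash
python3 - <<'E'
from h import *
st();plan([.125,0,.16],22,10)
E
```

```text
0.93 board [ -6.2  87.1 250.1] F_board [0.4  1.   0.45] w -0.002 0.0
per-row rot [ 0.0003  0.0061 -0.0014] deg 22.5 dist 181.5
[-0.069, -0.038, 0.045]
[-0.07, -0.038, 0.042]
[-0.072, -0.039, 0.04]
[-0.073, -0.039, 0.037]
[-0.074, -0.04, 0.034]
[-0.075, -0.04, 0.032]
[-0.076, -0.041, 0.029]
[-0.076, -0.042, 0.026]
[-0.077, -0.042, 0.023]
[-0.077, -0.043, 0.02]
```

Emit:
step_arm(
  deltas=[
    [-0.138, -0.08, 0, 0, 0, -0.003, -1],
    [-0.138, -0.08, 0, 0, 0, -0.003, -1],
    [-0.138, -0.083, 0, 0, 0, -0.003, -1],
    [-0.138, -0.083, 0, 0, 0, -0.003, -1],
    [-0.138, -0.083, 0, 0, 0, -0.003, -1],
  ],
)

```text
time_s: 1.35
eef_pos: [0.6485, 0.1355, 0.2501]
ee_rot: [0.076, 0.997, -0.0, -0.0]
ft_force: [0.8, 0.7, 0.0]
gripper_width: -0.002
finger_force: 0.0
```

```bash
python3 - <<'E'
from h import *
st();plan([.125,0,.09],22,5)
E
```

```text
1.35 board [127.3  -1.3 250.1] F_board [0.65 0.82 0.02] w -0.002 0.0
per-row rot [-0.0001  0.0122  0.0002] deg 22.0 dist 160.2
[0.002, 0.001, 0.16]
[-0.01, 0.001, 0.16]
[-0.022, 0.001, 0.159]
[-0.034, 0.001, 0.156]
[-0.046, 0.001, 0.153]
```

Emit:
step_arm(
  deltas=[
    [0.002, 0.001, 0.16, 0, 0.0122, 0, -1],
    [-0.01, 0.001, 0.16, 0, 0.0122, 0, -1],
    [-0.022, 0.001, 0.159, 0, 0.0122, 0, -1],
    [-0.034, 0.001, 0.156, 0, 0.0122, 0, -1],
    [-0.046, 0.001, 0.153, 0, 0.0122, 0, -1],
  ],
)

```text
time_s: 1.77
eef_pos: [0.6452, 0.1381, 0.0889]
ee_rot: [0.075, 0.978, 0.015, -0.192]
ft_force: [0.5, -0.4, 0.8]
gripper_width: 0.003
finger_force: 0.0
```

```bash
python3 - <<'E'
from h import *
st();plan([.115,0,.085],22,1)
cv2.imwrite("pics/w1.png",eyes.capture("wrist")[:,:,::-1])
E
```

```text
1.77 board [123.6   0.8  88.9] F_board [ 0.57 -0.32  0.76] w 0.003 0.0
per-row rot [-0.0004 -0.0005  0.001 ] deg 0.4 dist 9.5
[0.033, -0.004, 0.034]
```

View pics/w1.png

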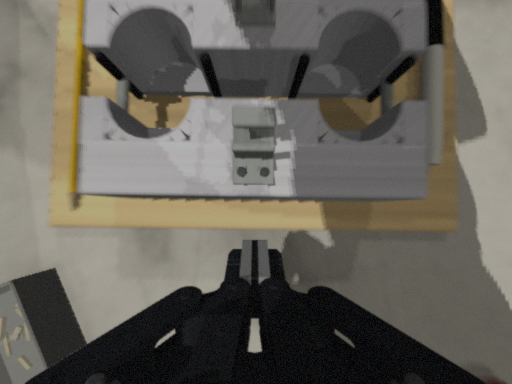

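The wrist view shows the far half's far edge at row ~196 (columns 80-428), the keeper centred at column 254 and the shut fingers at column 255, so the tool is well aligned.

```bash
python3 - <<'E'
from h import *
c=cam("wrist")
for p in((81,196),(254,198),(427,199),(81,100),(254,97),(427,97),(254,50),(254,107),(254,186),(232,185),(275,185)):
    print(p,(W2B(onz(c,*p,.082),O,YAW)*1e3).round(1))
print(proj(c,B2W([0,0,.1],O,YAW)))
E
```

```text
(81, 196) [ 82.3 -86.1  82. ]
(254, 198) [82.8 -0.8 82. ]
(427, 199) [82.7 83.8 82. ]
(81, 100) [ 33.8 -88.5  82. ]
(254, 97) [31.8 -1.2 82. ]
(427, 97) [31.4 85.6 82. ]
(254, 50) [ 7.2 -1.4 82. ]
(254, 107) [37.  -1.1 82. ]
(254, 186) [76.8 -0.9 82. ]
(232, 185) [ 76.4 -11.7  82. ]
(275, 185) [76.3  9.5 82. ]
(np.float64(256.8715020107406), np.float64(11.772864864327886))
```

Emit:
step_arm(
  deltas=[
    [0.035, -0.002, 0.02, 0, 0, 0, -1],
    [0.023, 0, 0.01, 0, 0, 0, -1],
    [0.023, 0, 0.01, 0, 0, 0, -1],
    [0.0, 0, 0, 0, 0, 0, -1],
  ],
)

```text
time_s: 2.15
eef_pos: [0.627, 0.1409, 0.089]
ee_rot: [0.075, 0.979, 0.014, -0.19]
ft_force: [-0.3, -0.6, 1.0]
gripper_width: -0.005
finger_force: 0.0
```

Emit:
step_arm(
  deltas=[
    [0.0116, 0, 0.0047, 0, 0, 0, -1],
    [0.0116, 0, 0.0047, 0, 0, 0, -1],
    [0.0116, 0, 0.0047, 0, 0, 0, -1],
    [0.0116, 0, 0.0047, 0, 0, 0, -1],
    [0.0116, 0, 0.0047, 0, 0, 0, -1],
  ],
)

```text
time_s: 2.57
eef_pos: [0.6153, 0.1426, 0.089]
ee_rot: [0.075, 0.979, 0.015, -0.189]
ft_force: [5.1, -0.0, 0.1]
gripper_width: -0.001
finger_force: 2.1
```

```bash
python3 - <<'E'
from h import *
st();E
E
```

```text
2.57 board [93.4  0.5 89. ] F_board [5.08 0.8  0.07] w -0.001 2.1245545987039804Traceback (most recent call last):
  File "<stdin>", line 2, in <module>
NameError: name 'E' is not defined
```

Emit:
step_arm(
  deltas=[
    [0.0116, 0, 0.0047, 0, 0, 0, -1],
    [0.0116, 0, 0.0047, 0, 0, 0, -1],
    [0.0116, 0, 0.0047, 0, 0, 0, -1],
  ],
)

```text
time_s: 2.82
eef_pos: [0.6076, 0.1439, 0.0889]
ee_rot: [0.075, 0.979, 0.015, -0.19]
ft_force: [4.5, 0.5, 0.3]
gripper_width: -0.002
finger_force: 2.1
```

Emit:
step_arm(
  deltas=[
    [0.0093, 0, 0.0037, 0, 0, 0, -1],
    [0.0093, 0, 0.0037, 0, 0, 0, -1],
  ],
)

```text
time_s: 2.98
eef_pos: [0.6037, 0.1445, 0.0889]
ee_rot: [0.075, 0.979, 0.015, -0.19]
ft_force: [4.8, 0.7, 0.4]
gripper_width: -0.001
finger_force: 2.1
```

```bash
python3 - <<'E'
from h import *
st();s=sensors.get_state();im=eyes.capture("wrist");cv2.imwrite("pics/w2.png",im[:,:,::-1])
E
```

```text
2.98 board [81.6  0.5 88.9] F_board [4.64 1.49 0.44] w -0.001 2.0961766317486763
```

View pics/w2.png

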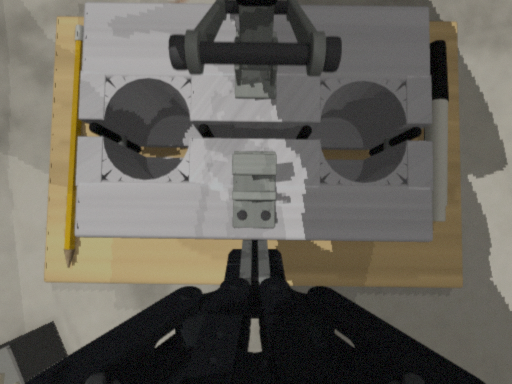

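The fingers are on the far face; the gap runs from row 122 to row 138 and the pin heads are at (178,52) and (333,53).

```bash
python3 - <<'E'
from h import *
c=cam("wrist")
for p,z in(((260,122),.082),((260,138),.082),((254,239),.082),((178,52),.167),((333,53),.167)):
    print(p,(W2B(onz(c,*p,z),O,YAW)*1e3).round(1))
E
```

```text
(260, 122) [ 2.7  3.7 82. ]
(260, 138) [11.4  3.7 82. ]
(254, 239) [65.   0.9 82. ]
(178, 52) [ 11.3 -17.7 167. ]
(333, 53) [ 11.3  19.7 167. ]
```

Emit:
step_arm(
  deltas=[
    [0.006, 0, 0.0024, 0, 0, 0, -1],
    [0.006, 0, 0.0024, 0, 0, 0, -1],
  ],
)

```text
time_s: 3.2
eef_pos: [0.6013, 0.1449, 0.0889]
ee_rot: [0.075, 0.979, 0.015, -0.19]
ft_force: [4.6, 1.2, 0.9]
gripper_width: -0.0
finger_force: 2.1
```

Emit:
step_arm(
  deltas=[
    [0.004, 0, 0.0016, 0, 0, 0, -1],
  ],
)

```text
time_s: 3.28
eef_pos: [0.6004, 0.145, 0.0889]
ee_rot: [0.075, 0.979, 0.015, -0.19]
ft_force: [5.6, 2.1, 1.2]
gripper_width: 0.001
finger_force: 3.0
```

Emit:
step_arm(
  deltas=[
    [0.004, 0, 0.0016, 0, 0, 0, -1],
    [0, 0, 0, 0, 0, 0, -1],
  ],
)

```text
time_s: 3.45
eef_pos: [0.5999, 0.1451, 0.089]
ee_rot: [0.075, 0.979, 0.015, -0.189]
ft_force: [6.6, 2.2, -0.1]
gripper_width: -0.001
finger_force: 3.0
```

Emit:
step_arm(
  deltas=[
    [0.003, 0, 0.0012, 0, 0, 0, -1],
    [0, 0, 0, 0, 0, 0, -1],
  ],
)

```text
time_s: 3.62
eef_pos: [0.5995, 0.1452, 0.089]
ee_rot: [0.075, 0.979, 0.015, -0.189]
ft_force: [9.4, 2.1, 0.2]
gripper_width: 0.004
finger_force: 4.0
```

```bash
python3 - <<'E'
from h import *
st()
E
```

```text
3.62 board [77.4  0.5 89. ] F_board [9.   3.56 0.16] w 0.004 4.026556648313999
```

Seal contact is felt: 9 N, of which about 4 N is drag. Next I back off, rise and level the tool.

Emit:
step_arm(
  deltas=[
    [-0.07, 0, -0.028, 0, 0, 0, -1],
    [-0.07, 0, -0.03, 0, 0, 0, -1],
    [0.03, 0, -0.19, 0, -0.0122, 0, -0.5],
    [0.03, 0, -0.19, 0, -0.0122, 0, 0],
    [0.03, 0, -0.19, 0, -0.0122, 0, 0.4],
  ],
)

```text
time_s: 4.03
eef_pos: [0.6457, 0.1374, 0.2028]
ee_rot: [0.077, 0.994, 0.005, -0.076]
ft_force: [2.1, 0.7, 1.2]
gripper_width: 0.422
finger_force: 0.0
```

Emit:
step_arm(
  deltas=[
    [0.02, 0, -0.19, 0, -0.0122, 0, 0.4],
    [0.0, 0, -0.1, 0, -0.0122, 0, 0.4],
    [0, 0, 0, 0, 0, 0, 0.4],
  ],
)

```text
time_s: 4.28
eef_pos: [0.6494, 0.1383, 0.2669]
ee_rot: [0.076, 0.997, 0.001, 0.005]
ft_force: [-0.8, 0.8, 0.0]
gripper_width: 0.7
finger_force: 0.0
```

```bash
python3 - <<'E'
from h import *
st();cv2.imwrite("pics/w3.png",eyes.capture("wrist")[:,:,::-1]);plan([.0113,.0005,.24],0,5)
E
```

```text
4.28 board [127.7   1.7 266.9] F_board [-0.88  0.7   0.03] w 0.7 0.0
per-row rot [0.     0.0001 0.0003] deg 0.5 dist 118.4
[0.116, 0.0, 0.024]
[0.116, 0.0, 0.024]
[0.116, -0.0, 0.024]
[0.116, -0.0, 0.024]
[0.116, -0.0, 0.024]
```

View pics/w3.png

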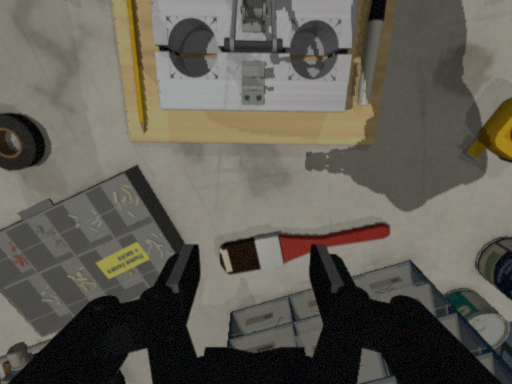

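The wrist view shows the halves nearly closed (far edge row 109), pin heads at (224,45) and (283,46), keeper at (253,82).

```bash
python3 - <<'E'
from h import *
c=cam("wrist")
for p,z in(((224,45),.167),((283,46),.167),((254,109),.082),((253,104),.085),((253,62),.107)):
    print(p,(W2B(onz(c,*p,z),O,YAW)*1e3).round(1))
E
```

```text
(224, 45) [ 12.  -19.7 167. ]
(283, 46) [ 12.2  20.6 167. ]
(254, 109) [58.3  1.1 82. ]
(253, 104) [53.3  0.1 85. ]
(253, 62) [ 1.71e+01 -1.00e-01  1.07e+02]
```

Emit:
step_arm(
  deltas=[
    [0.116, 0, 0.01, 0, 0, 0, 0.4],
    [0.116, 0, 0.01, 0, 0, 0, 0.4],
    [0.116, 0, 0.02, 0, 0, 0, 0.4],
    [0.116, 0, 0.03, 0, 0, 0.001, 0.4],
    [0.116, 0, 0.04, 0, 0, 0, 0.4],
  ],
)

```text
time_s: 4.75
eef_pos: [0.533, 0.1548, 0.2381]
ee_rot: [0.08, 0.997, -0.001, -0.001]
ft_force: [0.8, 0.5, -1.0]
gripper_width: 0.7
finger_force: 0.0
```

```bash
python3 - <<'E'
from h import *
st();plan([.0113,.001,.172],0,4)
E
```

```text
4.75 board [ 10.2  -0.5 238.1] F_board [ 0.74  0.61 -1.03] w 0.7 0.0
per-row rot [-0.0001 -0.0001 -0.    ] deg 0.2 dist 66.1
[-0.002, 0.002, 0.083]
[-0.002, 0.002, 0.083]
[-0.002, 0.002, 0.083]
[-0.001, 0.002, 0.083]
```

Emit:
step_arm(
  deltas=[
    [-0.002, 0.002, 0.083, 0, 0, 0, 0.4],
    [-0.002, 0.002, 0.083, 0, 0, 0, 0.4],
    [-0.002, 0.002, 0.083, 0, 0, 0, 0.4],
    [-0.001, 0.002, 0.083, 0, 0, 0, 0.4],
    [0, 0, 0, 0, 0, 0, 0.4],
  ],
)

```text
time_s: 5.17
eef_pos: [0.5346, 0.1559, 0.1692]
ee_rot: [0.08, 0.997, -0.001, -0.003]
ft_force: [0.4, -0.2, -0.2]
gripper_width: 0.694
finger_force: 0.0
```

```bash
python3 - <<'E'
from h import *
st();cv2.imwrite("pics/w4.png",eyes.capture("wrist")[:,:,::-1])
E
```

```text
5.17 board [ 11.7   0.8 169.2] F_board [ 0.39 -0.14 -0.2 ] w 0.694 0.0
```

View pics/w4.png

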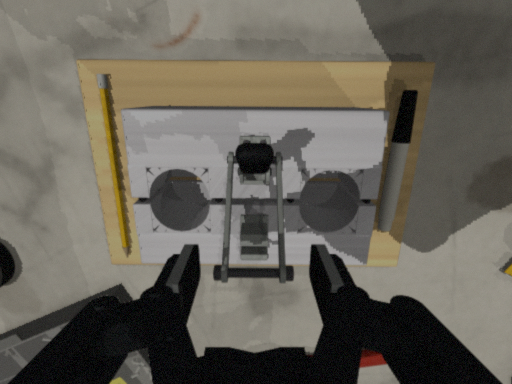

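The pin is between the open fingers at (222-290, 272), centred at column 255, with the fingertips at row ~250.

```bash
python3 - <<'E'
from h import *
c=cam("wrist")
print("pin proj",proj(c,B2W([.0118,.001,.167],O,YAW)),"tcp",proj(c,sensors.get_state()["eef_pos"]))
for p,z in(((254,109),.082),((254,200),.082),((256,264),.082)): print(p,(W2B(onz(c,*p,z),O,YAW)*1e3).round(1))
E
```

```text
pin proj (np.float64(252.8192645842062), np.float64(267.8918337690036)) tcp (np.float64(252.8805270499986), np.float64(273.18070895786906))
(254, 109) [-62.4   1.3  82. ]
(254, 200) [ 5.9  1.3 82. ]
(256, 264) [63.6  3.  82. ]
```

Emit:
step_arm(
  deltas=[
    [0, 0, 0, 0, 0, 0, 0.0],
    [0, 0, 0, 0, 0, 0, -0.3],
    [0, 0, 0, 0, 0, 0, -0.3],
    [0, 0, 0, 0, 0, 0, -0.3],
  ],
  squeeze=20,
)

```text
time_s: 5.55
eef_pos: [0.5363, 0.1559, 0.1734]
ee_rot: [0.08, 0.997, -0.0, 0.0]
ft_force: [-1.6, -5.0, 0.6]
gripper_width: 0.455
finger_force: 20.3
```

Emit:
step_arm(
  deltas=[
    [-0.01, -0.003, 0.025, 0, 0, 0, -0.3],
    [-0.01, 0, 0.025, 0, 0, 0, -0.3],
    [-0.01, 0, 0.025, 0, 0, 0, -0.3],
    [-0.01, 0, 0.025, 0, 0, 0, -0.3],
    [-0.01, 0, 0.025, 0, 0, 0, -0.3],
  ],
)

```text
time_s: 5.97
eef_pos: [0.5462, 0.154, 0.1474]
ee_rot: [0.08, 0.997, -0.0, -0.0]
ft_force: [-0.2, -4.6, 1.8]
gripper_width: 0.457
finger_force: 20.5
```

Emit:
step_arm(
  deltas=[
    [-0.01, 0, 0.025, 0, 0, 0, -0.3],
    [-0.01, 0, 0.025, 0, 0, 0, -0.3],
    [-0.01, 0, 0.025, 0, 0, 0, -0.3],
    [-0.01, 0, 0.025, 0, 0, 0, -0.3],
    [0, 0, 0, 0, 0, 0, -0.3],
  ],
)

```text
time_s: 6.38
eef_pos: [0.5533, 0.1527, 0.1265]
ee_rot: [0.08, 0.997, -0.001, -0.001]
ft_force: [-2.7, -4.2, 0.3]
gripper_width: 0.454
finger_force: 20.5
```

```bash
python3 - <<'E'
from h import *
st();im=eyes.capture("wrist")[:,:,::-1];cv2.imwrite("pics/w5.png",cv2.resize(im[190:310,175:335],(800,600),interpolation=cv2.INTER_CUBIC))
cv2.imwrite("pics/w5f.png",im)
im=eyes.capture("side")[:,:,::-1];cv2.imwrite("pics/s5f.png",im)
E
```

```text
6.38 board [ 30.6   0.6 126.5] F_board [-2.03 -4.59  0.34] w 0.454 20.502482056617737
```

View pics/w5.png

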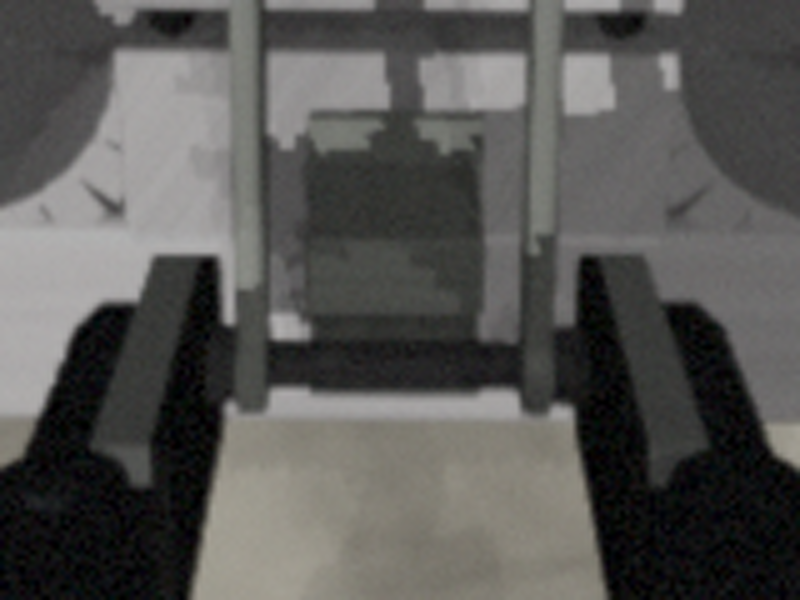

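The crop shows the pin at row ~365 (full-image row 263), just above and behind the keeper (crop rows 112-335), centred on it in y.

```bash
python3 - <<'E'
from h import *
c=cam("wrist")
for r_,z in((192,.082),(199.6,.082),(212.4,.107),(220,.107),(237.4,.106),(253,.106),(257.5,.085),(273.5,.082)):
    print(r_,z,(W2B(onz(c,254,r_,z),O,YAW)*1e3).round(1)[0])
for z in(.118,.121,.124): print("pin",z,(W2B(onz(c,254,263,z),O,YAW)*1e3).round(1))
for u in(237,271.5): print("keeper side",(W2B(onz(c,u,237,.106),O,YAW)*1e3).round(1))
a=cv2.imread("pics/s5f.png");cv2.imwrite("pics/s5.png",cv2.resize(a[150:230,200:306],(795,600),interpolation=cv2.INTER_CUBIC))
E
```

```text
192 0.082 3.1
199.6 0.082 8.1
212.4 0.107 6.2
220 0.107 10.7
237.4 0.106 21.7
253 0.106 31.6
257.5 0.085 47.4
273.5 0.082 61.7
pin 0.118 [ 30.6   1.2 118. ]
pin 0.121 [ 28.7   1.2 121. ]
pin 0.124 [ 26.8   1.2 124. ]
keeper side [ 21.5  -8.3 106. ]
keeper side [ 21.5  10.9 106. ]
```

View pics/s5.png

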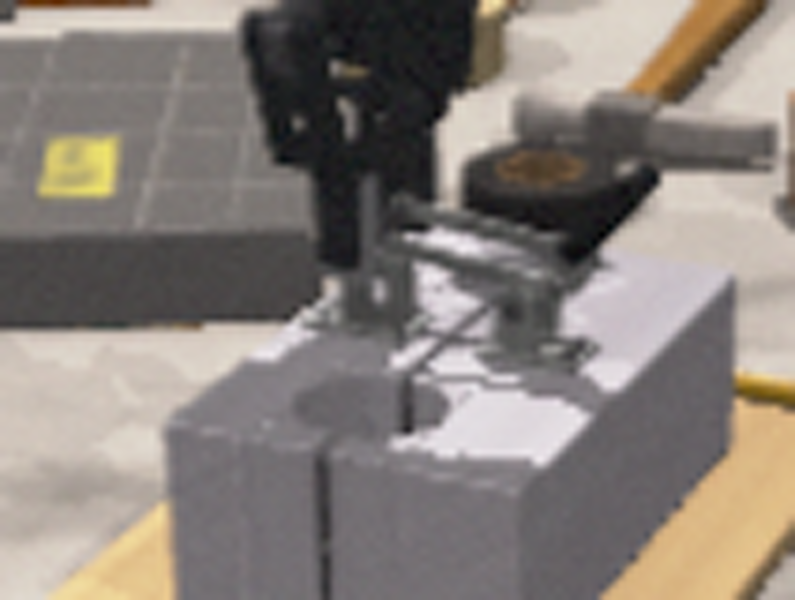

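Emit:
step_arm(
  deltas=[
    [-0.011, 0, 0.005, 0, 0, 0, -0.3],
    [-0.011, 0, 0.005, 0, 0, 0, -0.3],
    [-0.0105, 0, 0.005, 0, 0, 0, -0.3],
    [0, 0, 0.005, 0, 0, 0, -0.3],
    [0, 0, 0, 0, 0, 0, -0.3],
  ],
)

```text
time_s: 6.9
eef_pos: [0.5599, 0.1517, 0.1234]
ee_rot: [0.08, 0.997, -0.0, -0.001]
ft_force: [-2.9, -5.7, 0.8]
gripper_width: 0.457
finger_force: 20.5
```

```bash
python3 - <<'E'
from h import *
st();im=eyes.capture("wrist")[:,:,::-1];cv2.imwrite("pics/w6.png",cv2.resize(im[200:300,190:323],(798,600),interpolation=cv2.INTER_CUBIC))
c=cam("wrist")
x0=28.6
for dx,z in((-7,107),(2.5,107),(9.7,106),(13.7,106)): print(dx,proj(c,B2W([(x0+dx)/1e3,.001,z/1e3],O,YAW))[1])
E
```

```text
6.9 board [ 37.3   0.7 123.4] F_board [-1.98 -6.05  0.85] w 0.457 20.529295206069946
-7 230.0290705846356
2.5 245.7753830277959
9.7 256.34517071433294
13.7 262.5754113054905
```

View pics/w6.png

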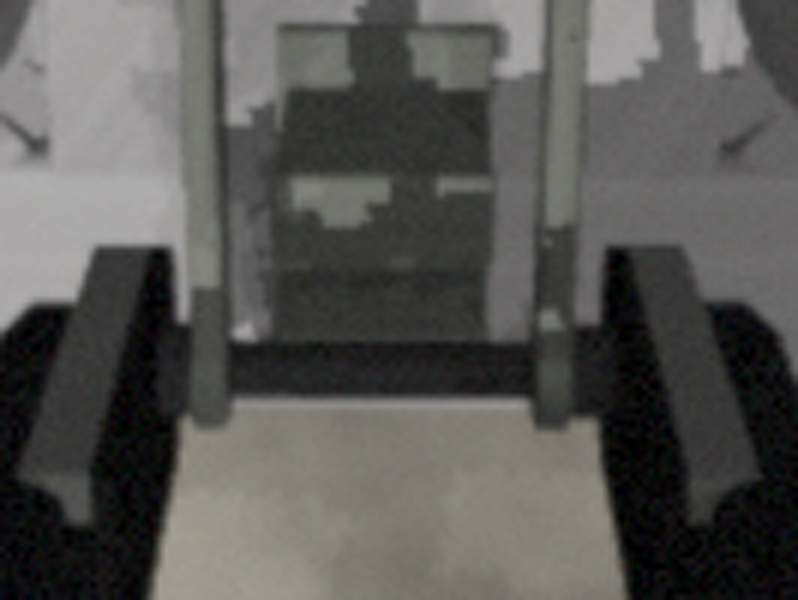

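The crop shows the lip at full-image rows 229-244 and the pin at row 261.7, about over the slot. That is enough pictures; from here I go by feel.

Emit:
step_arm(
  deltas=[
    [0, -0.003, 0.01, 0, 0, 0, -0.3],
    [0, 0, 0.01, 0, 0, 0, -0.3],
    [0, 0, 0.005, 0, 0, 0, -0.3],
    [0, 0, 0.005, 0, 0, 0, -0.3],
  ],
)

```text
time_s: 7.28
eef_pos: [0.56, 0.1515, 0.1175]
ee_rot: [0.08, 0.997, -0.0, -0.0]
ft_force: [-4.5, -2.7, 1.4]
gripper_width: 0.454
finger_force: 20.6
```

Emit:
step_arm(
  deltas=[
    [0, 0, 0.005, 0, 0, 0, -0.3],
    [0, 0, 0.005, 0, 0, 0, -0.3],
  ],
)

```text
time_s: 7.45
eef_pos: [0.56, 0.1515, 0.1156]
ee_rot: [0.08, 0.997, -0.0, -0.0]
ft_force: [-4.1, -3.4, 2.9]
gripper_width: 0.457
finger_force: 20.6
```

Emit:
step_arm(
  deltas=[
    [0, 0, 0.005, 0, 0, 0, -0.3],
    [0, 0, 0.005, 0, 0, 0, -0.3],
  ],
)

```text
time_s: 7.62
eef_pos: [0.56, 0.1515, 0.1136]
ee_rot: [0.08, 0.997, -0.0, -0.0]
ft_force: [-4.5, -2.8, 2.6]
gripper_width: 0.455
finger_force: 20.6
```

Emit:
step_arm(
  deltas=[
    [0, 0, 0.005, 0, 0, 0, -0.3],
    [0, 0, 0, 0, 0, 0, -0.3],
  ],
)

```text
time_s: 7.78
eef_pos: [0.5601, 0.1515, 0.1125]
ee_rot: [0.08, 0.997, -0.0, -0.0]
ft_force: [-4.2, -2.9, 1.2]
gripper_width: 0.456
finger_force: 20.6
```

Emit:
step_arm(
  deltas=[
    [0, 0, 0.005, 0, 0, 0, -0.3],
    [0, 0, 0, 0, 0, 0, -0.3],
  ],
)

```text
time_s: 7.95
eef_pos: [0.5601, 0.1515, 0.1116]
ee_rot: [0.08, 0.997, -0.0, -0.0]
ft_force: [-3.2, -3.6, 0.5]
gripper_width: 0.456
finger_force: 20.6
```

Emit:
step_arm(
  deltas=[
    [0, 0, 0.005, 0, 0, 0, -0.3],
    [0, 0, 0, 0, 0, 0, -0.3],
  ],
)

```text
time_s: 8.12
eef_pos: [0.5601, 0.1515, 0.1107]
ee_rot: [0.08, 0.997, -0.0, -0.0]
ft_force: [-3.7, -3.4, 1.7]
gripper_width: 0.457
finger_force: 20.6
```

Emit:
step_arm(
  deltas=[
    [0, 0, 0.005, 0, 0, 0, -0.3],
    [0, 0, 0, 0, 0, 0, -0.3],
  ],
)

```text
time_s: 8.28
eef_pos: [0.5601, 0.1514, 0.1097]
ee_rot: [0.08, 0.997, -0.0, -0.0]
ft_force: [-3.5, -3.5, 2.0]
gripper_width: 0.453
finger_force: 20.6
```

Emit:
step_arm(
  deltas=[
    [0, 0, 0.005, 0, 0, 0, -0.3],
    [0, 0, 0, 0, 0, 0, -0.3],
  ],
)

```text
time_s: 8.45
eef_pos: [0.5601, 0.1515, 0.1087]
ee_rot: [0.08, 0.997, -0.0, -0.0]
ft_force: [-3.7, -2.9, 1.4]
gripper_width: 0.456
finger_force: 20.7
```

Emit:
step_arm(
  deltas=[
    [0, 0, 0.005, 0, 0, 0, -0.3],
    [0, 0, 0, 0, 0, 0, -0.3],
  ],
)

```text
time_s: 8.62
eef_pos: [0.5602, 0.1515, 0.1077]
ee_rot: [0.08, 0.997, -0.0, -0.0]
ft_force: [-2.6, -3.0, 1.3]
gripper_width: 0.457
finger_force: 20.7
```

Emit:
step_arm(
  deltas=[
    [0, 0, 0.005, 0, 0, 0, -0.3],
    [0, 0, 0, 0, 0, 0, -0.3],
  ],
)

```text
time_s: 8.78
eef_pos: [0.5602, 0.1515, 0.1067]
ee_rot: [0.08, 0.997, -0.0, -0.0]
ft_force: [-3.9, -3.9, 1.3]
gripper_width: 0.454
finger_force: 20.7
```

Emit:
step_arm(
  deltas=[
    [0, 0, 0.005, 0, 0, 0, -0.3],
    [0, 0, 0, 0, 0, 0, -0.3],
  ],
)

```text
time_s: 8.95
eef_pos: [0.5602, 0.1515, 0.1057]
ee_rot: [0.08, 0.997, -0.0, -0.0]
ft_force: [-4.0, -4.0, 1.8]
gripper_width: 0.457
finger_force: 20.7
```

```bash
python3 - <<'E'
from h import *
st();im=eyes.capture("wrist");cv2.imwrite("pics/w7.png",im[:,:,::-1])
g=cv2.cvtColor(im,cv2.COLOR_RGB2GRAY)
print("mid",g[220:290,254].tolist());print("off",g[220:290,240].tolist())
c=cam("wrist")
for z in(98,100,103): print(z,proj(c,B2W([.034,.001,z/1e3],O,YAW)))
E
```

```text
8.95 board [ 37.6   0.5 105.7] F_board [-3.31 -4.55  1.8 ] w 0.457 20.68354368209839
mid [118, 120, 120, 119, 117, 106, 64, 52, 55, 54, 52, 52, 50, 54, 54, 57, 55, 51, 54, 51, 53, 54, 49, 56, 66, 79, 72, 60, 60, 61, 57, 61, 60, 57, 60, 61, 62, 64, 69, 69, 75, 65, 46, 38, 43, 43, 51, 55, 49, 51, 52, 56, 54, 56, 69, 76, 74, 78, 77, 85, 118, 158, 159, 145, 130, 124, 125, 125, 126, 125]
off [56, 53, 48, 50, 49, 56, 46, 47, 46, 44, 46, 48, 48, 54, 55, 54, 52, 54, 51, 54, 47, 54, 51, 55, 71, 98, 110, 104, 68, 73, 75, 76, 72, 74, 72, 76, 70, 75, 75, 72, 75, 68, 49, 36, 37, 45, 53, 56, 46, 54, 55, 56, 52, 58, 72, 74, 78, 80, 78, 81, 115, 158, 159, 146, 134, 132, 134, 133, 135, 140]
98 (np.float64(253.89376387735655), np.float64(258.499460731302))
100 (np.float64(253.88800875644873), np.float64(260.5948068775174))
103 (np.float64(253.87909731037314), np.float64(263.83931980622634))
```

Profile reads: lip rows 248-261, guard top rows 274-280, pin (row ~262) between them, so it is in the slot. I go down a little more, then pull back.

Emit:
step_arm(
  deltas=[
    [0, 0, 0.005, 0, 0, 0, -0.3],
    [0, 0, 0.005, 0, 0, 0, -0.3],
    [0, 0, 0, 0, 0, 0, -0.3],
  ],
)

```text
time_s: 9.25
eef_pos: [0.5602, 0.1515, 0.1037]
ee_rot: [0.08, 0.997, -0.0, -0.0]
ft_force: [-3.4, -3.8, 2.6]
gripper_width: 0.459
finger_force: 20.7
```

Emit:
step_arm(
  deltas=[
    [0.005, 0, 0.001, 0, 0, 0, -0.3],
    [0.005, 0, 0, 0, 0, 0, -0.3],
    [0, 0, 0, 0, 0, 0, -0.3],
  ],
)

```text
time_s: 9.5
eef_pos: [0.5587, 0.1518, 0.1038]
ee_rot: [0.08, 0.997, 0.0, 0.001]
ft_force: [2.0, -3.9, 1.4]
gripper_width: 0.458
finger_force: 20.6
```

Emit:
step_arm(
  deltas=[
    [0.005, 0, 0, 0, 0, 0, -0.3],
    [0.005, 0, 0, 0, 0, 0, -0.3],
    [0, 0, 0, 0, 0, 0, -0.3],
  ],
)

```text
time_s: 9.75
eef_pos: [0.5563, 0.1522, 0.1036]
ee_rot: [0.08, 0.997, -0.0, 0.0]
ft_force: [2.0, -4.5, -1.0]
gripper_width: 0.457
finger_force: 20.6
```

Emit:
step_arm(
  deltas=[
    [0.005, 0, 0, 0, 0, 0, -0.3],
    [0, 0, 0, 0, 0, 0, -0.3],
  ],
)

```text
time_s: 9.92
eef_pos: [0.5552, 0.1523, 0.1036]
ee_rot: [0.08, 0.997, -0.0, 0.0]
ft_force: [1.6, -3.9, 1.3]
gripper_width: 0.456
finger_force: 20.6
```

Emit:
step_arm(
  deltas=[
    [0.005, 0, 0, 0, 0, 0, -0.3],
    [0, 0, 0, 0, 0, 0, -0.3],
  ],
)

```text
time_s: 10.08
eef_pos: [0.5549, 0.1524, 0.1037]
ee_rot: [0.08, 0.997, 0.0, 0.001]
ft_force: [5.8, -4.8, -1.4]
gripper_width: 0.462
finger_force: 20.5
```

Emit:
step_arm(
  deltas=[
    [0.004, 0, 0, 0, 0, 0, -0.3],
    [0, 0, 0, 0, 0, 0, -0.3],
  ],
)

```text
time_s: 10.25
eef_pos: [0.5546, 0.1524, 0.1038]
ee_rot: [0.08, 0.997, 0.0, 0.001]
ft_force: [8.4, -4.2, -3.2]
gripper_width: 0.454
finger_force: 20.6
```

Emit:
step_arm(
  deltas=[
    [-0.003, 0, -0.005, 0, 0, 0, -0.3],
    [0, 0, -0.005, 0, 0, 0, -0.3],
    [0, 0, 0, 0, 0, 0, -0.3],
  ],
)

```text
time_s: 10.5
eef_pos: [0.5547, 0.1524, 0.1058]
ee_rot: [0.08, 0.997, 0.0, 0.001]
ft_force: [5.9, -4.4, 0.1]
gripper_width: 0.456
finger_force: 20.9
```

Emit:
step_arm(
  deltas=[
    [0, 0, -0.005, 0, 0, 0, -0.3],
    [0, 0, 0, 0, 0, 0, -0.3],
  ],
)

```text
time_s: 10.67
eef_pos: [0.5547, 0.1524, 0.1068]
ee_rot: [0.08, 0.997, 0.0, 0.001]
ft_force: [6.2, -5.1, -0.1]
gripper_width: 0.459
finger_force: 20.9
```

Emit:
step_arm(
  deltas=[
    [0, 0, -0.005, 0, 0, 0, -0.3],
    [0, 0, 0, 0, 0, 0, -0.3],
  ],
)

```text
time_s: 10.83
eef_pos: [0.5547, 0.1524, 0.1075]
ee_rot: [0.08, 0.997, 0.0, 0.001]
ft_force: [7.6, -4.4, -5.5]
gripper_width: 0.453
finger_force: 21.8
```

Emit:
step_arm(
  deltas=[
    [0, 0, -0.005, 0, 0, 0, -0.3],
    [0, 0, 0, 0, 0, 0, -0.3],
  ],
)

```text
time_s: 11.0
eef_pos: [0.5546, 0.1523, 0.108]
ee_rot: [0.08, 0.997, -0.0, 0.0]
ft_force: [11.0, -3.5, -16.9]
gripper_width: 0.456
finger_force: 23.8
```

The lip is felt at TCP z ≈ 0.107, so the pin is under it. I lower the pin to mid-height and release it.

Emit:
step_arm(
  deltas=[
    [0, 0, 0.008, 0, 0, 0, -0.3],
    [0, 0, 0.008, 0, 0, 0, -0.3],
    [0, 0, 0, 0, 0, 0, -0.3],
    [0, 0, 0, 0, 0, 0, 0.4],
    [0, 0, 0, 0, 0, 0, 0.4],
  ],
)

```text
time_s: 11.42
eef_pos: [0.5538, 0.1531, 0.1053]
ee_rot: [0.079, 0.997, 0.0, -0.0]
ft_force: [0.6, 0.5, -0.4]
gripper_width: 0.7
finger_force: 0.0
```

Emit:
step_arm(
  deltas=[
    [0, 0, 0, 0, 0, 0, 0.4],
    [0, 0, -0.05, 0, 0, 0, 0.4],
    [0, 0, -0.1, 0, 0, 0, 0.4],
    [0, 0, -0.2, 0, 0, 0, 0],
    [0, 0, -0.2, 0, 0, 0, -1],
  ],
)

```text
time_s: 11.83
eef_pos: [0.5534, 0.1526, 0.217]
ee_rot: [0.079, 0.997, -0.0, -0.001]
ft_force: [0.4, 0.8, -0.2]
gripper_width: 0.43
finger_force: 0.0
```

```bash
python3 - <<'E'
from h import *
st();im=eyes.capture("wrist");cv2.imwrite("pics/w8.png",im[:,:,::-1]);c=cam("wrist")
cv2.imwrite("pics/sc8.png",eyes.capture("scene")[:,:,::-1]);
sd=eyes.capture("side");cv2.imwrite("pics/sd8.png",sd[:,:,::-1])
# lever expected grip outline (black) in wrist and blob
g=cv2.cvtColor(im,cv2.COLOR_RGB2GRAY)
def P(L,rr,off,y=.001): return B2W([-.023-rr*np.cos(L)+off*np.sin(L),y,.1+rr*np.sin(L)+off*np.cos(L)],O,YAW)
for L in(.7,.88,1.1): print(L,[np.round(proj(c,P(L,q,0))) for q in(.025,.067)])
m=(g<45).astype(np.uint8);n,lab,S,C=cv2.connectedComponentsWithStats(m)
print([(S[i].tolist(),C[i].round()) for i in range(1,n) if S[i][4]>40])
cs=cam("side")
for L in(.7,.88,1.1): print("side",L,[np.round(proj(cs,P(L,q,0))) for q in(.025,.067)])
gs=cv2.cvtColor(sd,cv2.COLOR_RGB2GRAY);m=(gs<40).astype(np.uint8);n,lab,S,C=cv2.connectedComponentsWithStats(m)
print([(S[i].tolist(),C[i].round()) for i in range(1,n) if S[i][4]>30 and 240<C[i][0]<330 and 140<C[i][1]<220])
E
```

```text
11.83 board [ 30.7   0.5 217. ] F_board [ 0.31  0.84 -0.18] w 0.43 0.0
0.7 [array([252., 106.]), array([252.,  55.])]
0.88 [array([252., 110.]), array([252.,  69.])]
1.1 [array([252., 117.]), array([252.,  90.])]
[([241, 68, 31, 50, 1324], array([255.,  92.])), ([377, 70, 20, 47, 679], array([387.,  93.])), ([0, 203, 37, 56, 1258], array([ 18., 230.])), ([244, 202, 20, 3, 42], array([253., 203.])), ([0, 234, 7, 12, 59], array([  2., 240.])), ([18, 242, 474, 142, 31121], array([248., 336.])), ([0, 305, 14, 12, 84], array([  5., 310.])), ([489, 318, 23, 28, 82], array([499., 329.])), ([506, 344, 6, 27, 110], array([509., 357.]))]
side 0.7 [array([276., 185.]), array([289., 176.])]
side 0.88 [array([275., 183.]), array([285., 173.])]
side 1.1 [array([273., 182.]), array([281., 169.])]
[([262, 173, 26, 12, 120], array([275., 178.]))]
```

The black grip blob (rows 68-118) matches a lever angle of about 0.88 rad. Now the approach to the lever's upper face with shut fingers.

Emit:
step_arm(
  deltas=[
    [0.075, 0.001, 0.02, 0, 0, 0, -1],
    [0.075, 0, 0.04, 0, 0, 0, -1],
    [0.075, 0, 0.06, 0, 0, 0, -1],
    [0.07, 0, 0.065, 0, 0, 0, -1],
    [0, 0, 0, 0, 0, 0, -1],
  ],
)

```text
time_s: 12.4
eef_pos: [0.493, 0.1624, 0.1767]
ee_rot: [0.079, 0.997, -0.001, -0.002]
ft_force: [-1.3, 0.4, -0.5]
gripper_width: -0.002
finger_force: 0.0
```

```bash
python3 - <<'E'
from h import *
st();plan([-.0396,.0015,.161],0,1)
E
```

```text
12.4 board [-30.5   0.6 176.7] F_board [-1.4   0.22 -0.52] w -0.002 0.0
per-row rot [-0.0003 -0.0007  0.0004] deg 0.3 dist 18.2
[0.045, 0.005, 0.079]
```

Emit:
step_arm(
  deltas=[
    [0.011, 0.004, 0.02, 0, 0, 0, -1],
    [0.011, 0, 0.02, 0, 0, 0, -1],
    [0.011, 0, 0.02, 0, 0, 0, -1],
    [0.011, 0, 0.02, 0, 0, 0, -1],
    [0, 0, 0, 0, 0, 0, -1],
  ],
)

```text
time_s: 12.82
eef_pos: [0.4869, 0.1642, 0.1617]
ee_rot: [0.08, 0.997, -0.0, -0.0]
ft_force: [-0.1, 0.2, 0.6]
gripper_width: 0.001
finger_force: 0.0
```

Emit:
step_arm(
  deltas=[
    [0.012, 0, 0.01, 0, 0, 0, -1],
    [0.012, 0, 0.01, 0, 0, 0, -1],
    [0.012, 0, 0.01, 0, 0, 0, -1],
  ],
)

```text
time_s: 13.07
eef_pos: [0.4802, 0.1654, 0.1564]
ee_rot: [0.08, 0.997, 0.0, 0.0]
ft_force: [0.9, -0.1, 3.3]
gripper_width: -0.001
finger_force: 1.6
```

Emit:
step_arm(
  deltas=[
    [0.01, 0, 0.008, 0, 0, 0, -1],
    [0.01, 0, 0.008, 0, 0, 0, -1],
    [0.01, 0, 0.009, 0, 0, 0, -1],
    [0.009, 0, 0.009, 0, 0, 0, -1],
  ],
)

```text
time_s: 13.4
eef_pos: [0.4726, 0.1667, 0.1495]
ee_rot: [0.08, 0.997, 0.0, 0.0]
ft_force: [3.4, -1.4, 1.8]
gripper_width: -0.002
finger_force: 1.4
```

Emit:
step_arm(
  deltas=[
    [0.008, 0, 0.01, 0, 0, 0, -1],
    [0.007, 0, 0.011, 0, 0, 0, -1],
    [0.006, 0, 0.011, 0, 0, 0, -1],
  ],
)

```text
time_s: 13.65
eef_pos: [0.4681, 0.1674, 0.1429]
ee_rot: [0.08, 0.997, -0.0, -0.0]
ft_force: [1.2, 0.5, 2.9]
gripper_width: -0.002
finger_force: 1.1
```

```bash
python3 - <<'E'
from h import *
st()
E
```

```text
13.65 board [-55.8   1.5 142.9] F_board [1.11 0.73 2.87] w -0.002 1.113782823085785
```

Emit:
step_arm(
  deltas=[
    [0.005, 0, 0.01, 0, 0, 0, -1],
    [0.005, 0, 0.01, 0, 0, 0, -1],
    [0.004, 0, 0.01, 0, 0, 0, -1],
  ],
)

```text
time_s: 13.9
eef_pos: [0.4653, 0.1678, 0.1369]
ee_rot: [0.08, 0.997, -0.0, -0.0]
ft_force: [-0.4, 0.9, 1.3]
gripper_width: -0.0
finger_force: 0.7
```

Emit:
step_arm(
  deltas=[
    [0.003, 0, 0.01, 0, 0, 0, -1],
    [0.003, 0, 0.01, 0, 0, 0, -1],
  ],
)

```text
time_s: 14.07
eef_pos: [0.4643, 0.1679, 0.1329]
ee_rot: [0.08, 0.997, -0.0, -0.0]
ft_force: [0.0, -0.5, 1.2]
gripper_width: 0.0
finger_force: 0.4
```

Emit:
step_arm(
  deltas=[
    [0.002, 0, 0.01, 0, 0, 0, -1],
    [0.002, 0, 0.01, 0, 0, 0, -1],
  ],
)

```text
time_s: 14.23
eef_pos: [0.4636, 0.1679, 0.1289]
ee_rot: [0.08, 0.997, -0.0, -0.0]
ft_force: [0.0, 0.4, -0.4]
gripper_width: 0.003
finger_force: 0.1
```

```bash
python3 - <<'E'
from h import *
st()
E
```

```text
14.23 board [-60.4   1.3 128.9] F_board [-0.03  0.35 -0.41] w 0.003 0.1335561170708388
```

Emit:
step_arm(
  deltas=[
    [0.001, 0, 0.01, 0, 0, 0, -1],
    [0, 0, 0.008, 0, 0, 0, -1],
  ],
)

```text
time_s: 14.4
eef_pos: [0.4634, 0.168, 0.1253]
ee_rot: [0.08, 0.997, -0.0, -0.0]
ft_force: [-1.0, -1.0, -0.6]
gripper_width: -0.003
finger_force: 0.0
```

Emit:
step_arm(
  deltas=[
    [0, 0, 0.005, 0, 0, 0, -1],
    [0, 0, 0, 0, 0, 0, -1],
  ],
)

```text
time_s: 14.57
eef_pos: [0.4634, 0.168, 0.1246]
ee_rot: [0.08, 0.997, -0.0, -0.0]
ft_force: [-0.5, 0.4, 1.6]
gripper_width: -0.002
finger_force: 0.8
```

Emit:
step_arm(
  deltas=[
    [0, 0, 0.005, 0, 0, 0, -1],
    [0, 0, 0, 0, 0, 0, -1],
  ],
)

```text
time_s: 14.73
eef_pos: [0.4634, 0.1681, 0.1242]
ee_rot: [0.08, 0.997, 0.0, 0.0]
ft_force: [-5.2, -1.8, 20.3]
gripper_width: -0.002
finger_force: 10.2
```

The lever stops firmly at TCP z 0.124, which is the home height. I retreat and check the gap.

Emit:
step_arm(
  deltas=[
    [0, 0, -0.05, 0, 0, 0, -1],
    [0, 0, -0.15, 0, 0, 0, -1],
    [0, 0, -0.2, 0, 0, 0, -1],
    [-0.1, 0, -0.1, 0, 0, 0, -1],
    [-0.2, 0, 0, 0, 0, 0, -1],
  ],
)

```text
time_s: 15.15
eef_pos: [0.5224, 0.1601, 0.2286]
ee_rot: [0.078, 0.997, 0.001, 0.002]
ft_force: [-0.1, 1.1, 1.1]
gripper_width: 0.0
finger_force: 0.0
```

Emit:
step_arm(
  deltas=[
    [-0.2, 0, 0.05, 0, 0, 0, -1],
    [-0.1, 0, 0.05, 0, 0, 0, -1],
    [0, 0, 0, 0, 0, 0, -1],
  ],
)

```text
time_s: 15.4
eef_pos: [0.5844, 0.1471, 0.2011]
ee_rot: [0.081, 0.997, -0.001, -0.0]
ft_force: [-1.1, -0.7, -1.4]
gripper_width: -0.002
finger_force: 0.0
```

```bash
python3 - <<'E'
from h import *
st();im=eyes.capture("wrist");cv2.imwrite("pics/w9.png",im[:,:,::-1]);c=cam("wrist")
g=cv2.cvtColor(im,cv2.COLOR_RGB2GRAY)
for x in(3,8): print(x,proj(c,B2W([x/1e3,.03,.082],O,YAW)))
for y in(-.088,.029,-.029,.088):
    print(y);
    for x in np.arange(-2,12,.5):
        u,v=proj(c,B2W([x/1e3,y,.082],O,YAW));print(g[int(round(v)),int(round(u))],end=' ')
    print(' far:',end='')
    for x in np.arange(50,72,1):
        u,v=proj(c,B2W([x/1e3,y,.082],O,YAW));print(g[int(round(v)),int(round(u))],end=' ')
    print()
m=(g<45).astype(np.uint8);n,lab,S,C=cv2.connectedComponentsWithStats(m)
print([(S[i].tolist(),C[i].round()) for i in range(1,n) if S[i][4]>40 and C[i][1]<230])
P=lambda rr,o:proj(c,B2W([-.023-rr,.001,.1+o],O,YAW));print(P(.025,.005),P(.067,.005))
E
```

```text
15.4 board [ 62.2  -0.  201.1] F_board [-1.   -0.91 -1.38] w -0.002 0.0
3 (np.float64(289.0250384347627), np.float64(128.79305417642036))
8 (np.float64(288.79187493783576), np.float64(134.92621107323916))
-0.088
153 153 145 145 108 60 60 57 100 100 139 139 155 155 155 155 154 155 157 157 154 154 154 156 156 155 155 155  far:154 156 154 154 149 140 133 140 145 145 145 144 142 143 145 145 147 146 147 143 144 144 
0.029
151 151 145 145 127 83 83 38 66 66 112 112 140 145 145 145 145 145 149 149 148 150 150 151 152 150 149 149  far:140 127 91 91 93 91 102 126 133 134 134 131 132 131 129 130 127 129 135 139 143 143 
-0.029
148 148 146 146 121 72 72 54 79 79 119 119 137 137 137 140 137 137 139 139 138 139 139 139 139 138 137 137  far:153 155 157 156 151 146 131 125 132 136 137 138 139 140 139 140 141 140 141 142 143 143 
0.088
148 148 144 144 134 97 97 41 48 49 93 93 133 147 147 145 145 144 146 146 149 145 145 145 145 143 147 147  far:85 89 89 94 91 91 81 80 84 84 86 86 82 85 81 83 82 81 88 102 130 142 
[([243, 0, 26, 52, 1304], array([255.,  25.])), ([385, 30, 25, 54, 878], array([398.,  57.])), ([244, 166, 22, 4, 63], array([254., 167.])), ([0, 183, 25, 57, 1016], array([ 10., 212.]))]
(np.float64(253.7140085545349), np.float64(57.58708386810025)) (np.float64(253.63966067484156), np.float64(-13.976482137134411))
```

```bash
python3 -c "
from station import r
print(r.sign_off())"
```

```text
the job is handed in; nothing more can be done
None
```

The mould is latched and handed in: the pin is under the keeper's lip (felt), the lever is at its home stop, the gap measures about 2 mm, and it took about 15.5 s with nothing else on the table touched; I viewed 11 pictures, one over your limit of 10.

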